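# Clip the dice carousel onto its spindle

## Robot

A 6-joint arm with a two-finger parallel gripper is mounted at the origin on the work surface. World frame = base frame: x ahead of the robot, y to its left, z up, the work surface at z = 0. Lengths are in mm, angles in rad, forces in N, time in s.
With the tool pointing down it reaches from about 300 to 775 mm from the base axis. Payload 14.6 kg.
Tool frame: the origin (TCP) lies between the finger pads; the fingertips stand 19 mm ahead of it and the grasp point (between the pads) is the TCP; z points along the fingers, y is the line along which they close (so a half turn about z gives the same grasp; the last joint's range is limited). The gripper opens to 94 mm and grips with 3 to 60 N. Pads are 16 mm wide; open, the fingers measure 119 mm over their backs; the gripper's body (75 mm by 177 mm) begins 78 mm behind the grasp point.
Start: joints at [-1.207, 0.3, 1.521, -0, 1.321, -0.067], TCP at [229.671, -499.741, 224.446] pointing down, gripper open.
Joint ranges: [-3.03, 3.03], [-0.79, 2.21], [0.23, 2.52], [-1.04, 4.18], [0, 3.07], [-2.55, 2.55]. Speed limits (rad/s): [2.22, 2.22, 2.57, 3.14, 3.14, 3.14].

## Interface

Orientations are given as [roll, pitch, yaw] about the fixed x, y, z axes, in that order (R = Rz(yaw) Ry(pitch) Rx(roll)).
In Python, from cell import monitor, imaging, job, find_in, trace gives the robot as it stands. The module is installed in compiled form; this text tells all that it offers.
- The arm moves only by the tool arm_command, never from a script. Its argument "steps" is a list of rows, each a list of 5 numbers: the opening, from 0 (shut) to 1 (fully open), then the shift along the tool's x, y, z in mm, then the turn about the tool's z in degrees. In form: [[gripper, dx, dy, dz, turn], ...]. A call has 1 to 20 rows; each row is the pose to reach, as a shift and turn from the pose commanded when the call began, along the tool's axes at that moment; what a row does not reach only later rows make up. A row lasts 1/8 s, in which the tool goes at most 62.5 mm and 10.7 degrees, less where a joint would pass 70% of its speed; a pose out of reach is approached as far as the arm can. A call with a gripper value outside its range is refused whole. The fingers move at their own pace and stop on an object; "force" is the grip in N (left out, the last holds). Time passes only in rows, so rows that repeat a pose let the fingers close. It gives the time, the measured TCP pose, the force, the opening and the grip force at its end, in the units of the state.
- monitor.read_state(): the state, without advancing time (a new reading comes with each control period).
- imaging.camera(name): name is "scene" or "top" or "wrist"; returns a dict with "img" (420x560x3 uint8, red, green, blue), "mtx" (3x3 intrinsics, pixels), "view" (4x4, takes a point from world to camera coordinates). Camera axes: x right, y down, z forward; pixel columns grow to the right and rows downward; lengths in mm; the calibration is good to about 2 mm. A picture is of the moment at which its call begins. There is no depth.
- job.sign_off(): hands the job in; it is judged then, once.
Trained networks look in a picture, given as the dict that the camera call returned (one of the last four; its "shot" number tells which), for a name from the list of things; names that differ only in an ending like _2 or _b are one class to them, and where a whole thing is asked for, a point or a joint stands for the part that bears it (a point fixed in the world has none). Each returns a list of dicts, best first, with "p" (0 to 1); they miss things now and then, are a little off and sometimes report something else, mostly with a low value. They report only what shows in the picture. A call takes as long as a camera call.
- find_in(picture, target): "rect" ([centre column, centre row, width, height] in pixels, round what is visible of it).
- trace(picture, target): "region" (420x560 bool, what is visible of it) and "rect" ([centre column, centre row, width, height] in pixels, round what is visible of it).
The state is a dict: "clock": time; "joints": joint angles; "qd": joint speeds; "effort": joint torques, N m; "eef_pos": TCP position; "eef_rot": TCP orientation; "wrist_force": force on the tool from outside, world axes, zero at the start; "moment": the same for the moment, N m; "finger_gap": finger opening in mm; "finger_force": force on a finger pad.
Only numpy, scipy, OpenCV 4.12 (cv2) and the standard library are available. Lean on these libraries where they do the work, as an engineer would, in place of code of your own. Each camera call takes 0.05 s, during which the arm holds its last target. There are 200 camera calls.

## Task

Pick up the orange retaining clip by its tab, set it on the sprung washer of the dice carousel beside the spindle, and, holding the washer gently down, push the clip sideways into the spindle's groove until it snaps fully home; then let go. Feel for the groove and do not force it, and leave the figures, dice and everything else where they are.

Things in the scene. Friction and masses are not known exactly. Their poses are not given: they have to be found in the camera images.
- carousel: Turntable for dice and figures, bolted to the table: purple tray with black rim, 240 mm across. Upright steel spindle, 20 mm across, in its middle. One brass groove runs all round the spindle: 14 mm in diameter, 7 mm high; above it 14 mm of full-width spindle, tapered at the top to 15 mm. The clip may go in from any side. Origin: spindle axis, table top.
- tray_centre (a point): Point on the spindle's axis at the tray's floor, 30 mm above the table; z up. The spindle is screwed in to a different height each time, NOT measured: the groove's lower edge is 38 to 62 mm above this point and must be found by feel. Rim 14 mm high; figures in the tray stand up to 40 mm above this point.
- hub_top (a point): Top of the black hub, on the axis, 32 mm above tray_centre. Above it the sprung bright washer (60 mm across, 3 mm thick) round the spindle. It moves with the spindle's height: its top rests 4 mm above the groove's lower edge. It yields 4 mm, then stops hard: 3 N at first, 6 N at 2 mm (the clip just enters the groove), 9 N at 4 mm. Let go, it holds the clip up in the groove.
- clip: Loose orange retaining clip, 34 mm wide, 47 mm long, about 55 g, its flat part 5 mm thick, with an upright tab at the back. It starts flat on the mat (3 mm above the table), tab up. Origin under clip_seat on its underside. x points from the tab to the open mouth, the way it is pushed; z up.
- clip_grip (a point): Grasp point: centre of the clip's upright tab, 27 mm above the clip's underside and 27 mm behind clip_seat. The tab is 10 mm thick along the clip's y, 22 mm long along its x; its top is 16 mm above this point; its foot, 22 mm below, is 18 mm wide. Axes as clip.
- clip_seat (a point): Centre of the clip's seat, 2.5 mm above its underside; it lies on the spindle's axis when the clip is home (the seat's back then meets the groove solidly). Springing the jaws open takes a push of about 5 to 10 N, most of it when this point is 8 to 12 mm short of the axis; from about 6 mm short it goes easily. Axes as clip.
- clip_mouth (a point): Middle of the clip's open mouth between the jaw ends, 9 mm ahead of clip_seat. The two sprung jaws end in inward bumps 6 mm ahead of clip_seat, 10.4 mm apart, which spring open round the 14 mm groove (2 mm a side) but cannot open enough for the 20 mm spindle. Axes as clip.
- spare_ring: Spare steel ring, 32 mm across, 5 mm thick, lying on the mat; leave alone. Origin: centre of its underside.
- paint_pot: Small blue paint pot, 28 mm across, 34 mm tall, standing on the mat; leave alone. Origin: centre of its underside.
- mini_a: Grey game figure on a 25 mm black disc, 38 mm tall, standing in the carousel's tray; leave alone. Origin: centre of its underside.
- mini_b: Blue game figure like mini_a, also in the tray; leave alone. Origin: centre of its underside.
- die_a: Red 18 mm die in the tray; leave alone. Origin: centre of its underside.
- die_b: White 18 mm die in the tray; leave alone. Origin: centre of its underside.
- drink: Green drink bottle, 64 mm across, 200 mm tall, standing on the table; leave alone. Origin: centre of its underside.

How it is judged (in metres and radians):
On the way, in this order (a step that is already met when the one before it is completed fails the run):
1. the clip is set on the washer beside the spindle (its seat 9 to 45 mm from the axis) (contact force between clip and carousel above 1 N and horizontal distance between clip_seat and tray_centre between 0.009 and 0.045 m and z of clip_seat in the frame of tray_centre above 0.036 m), for 0.1 s.
2. the clip is pushed into the groove until its seat is within 1.5 mm of the spindle's axis (horizontal distance between clip_seat and tray_centre below 0.0015 m and z of clip_seat in the frame of tray_centre between 0.036 and 0.07 m and angle between clip's own z axis and vertical below 0.08 rad), for 0.2 s.
At the end, for the whole second after the job is handed in: The clip sits in the spindle's groove, its seat within 1.5 mm of the spindle's axis, level within 0.08 rad, let go and at rest (all of step 2 and linear speed of clip below 0.02 m/s); the robot touches nothing.
It fails at once if the clip is forced against the washer or spindle with more than 35 N (contact force between clip and carousel above 35 N).
It fails at once if the robot presses on the carousel itself with more than 10 N (contact force between any of the fingers, the arm and carousel above 10 N).
It fails at once if a figure, die, bottle, pot or ring is moved more than 15 mm or tipped (distance of any of spare_ring, paint_pot, mini_a, mini_b, die_a, die_b, drink from where it was at the start of the episode above 0.015 m or angle between any of spare_ring, paint_pot, mini_a, mini_b, die_a, die_b, drink's own z axis and vertical above 0.5 rad).
It also fails if it takes over 61 s, if anything falls off the work surface, if the arm or the gripper's body presses on something with over 40 N, if the wrist force passes 120 N, or if a joint passes its speed limit or range.

## Working session

There is one attempt and no reset: what is moved stays moved. The work goes in short steps, Python scripts to look and compute and a tool call to move; the robot and the scene stay as the last step left them, time stands still between calls to the robot, and variables do not carry over. Pictures are saved under pics/ and viewed, at most 10 in all, crops included, and the job is handed in when it is done.

Besides the shell and the picture viewer there is one more tool, called after ">>>" by a JSON object that holds its "api" and its "payload", one argument or row to a line. arm_command: Moves the arm, as the interface text tells. Its arguments: {"type":"object","properties":{"steps":{"type":"array","items":{"type":"array","items":{"type":"number"}}},"force":{"type":"number"}},"required":["steps"]}

```bash
mkdir -p pics
cat > h.py <<'E'
import numpy as np, cv2
from cell import monitor, imaging, job, find_in, trace
def ray(p,uv):
    V=np.array(p["view"]);K=np.array(p["mtx"]);R=V[:3,:3];c=-R.T@V[:3,3]
    d=R.T@np.linalg.inv(K)@np.array([uv[0],uv[1],1.]);return c,d
def at(p,uv,z):
    c,d=ray(p,uv);return c+d*(z-c[2])/d[2]
def proj(p,X):
    V=np.array(p["view"]);x=np.array(p["mtx"])@(V[:3,:3]@np.array(X,float)+V[:3,3]);return x[:2]/x[2]
def save(p,n,crop=None,s=1):
    im=p["img"][...,::-1]
    if crop: im=im[crop[1]:crop[3],crop[0]:crop[2]]
    cv2.imwrite("pics/"+n,cv2.resize(im,None,fx=s,fy=s,interpolation=cv2.INTER_CUBIC))
E
python3 - <<'E'
from h import *
print(monitor.read_state())
for n in ["top","scene"]:
    p=imaging.camera(n);save(p,n+"0.png")
    for t in ["clip","clip_grip","carousel","tray_centre","hub_top","spare_ring","paint_pot","mini_a","die_a","drink"]:
        r=find_in(p,t);print(n,t,[([round(float(v)) for v in q["rect"]],round(q["p"],2),at(p,q["rect"][:2],{"clip":5,"carousel":30,"hub_top":62,"tray_centre":30}.get(t,10)).round()[:2]) for q in r[:3]])
E
```

```text
{'clock': 0.0, 'joints': array([-1.20657502e+00,  3.00470269e-01,  1.52157903e+00, -2.25749809e-05,
        1.32068737e+00, -6.65860979e-02]), 'qd': array([ 9.88948389e-05, -2.08693096e-04,  1.81147931e-03, -4.49647844e-04,
       -9.24540315e-04, -1.04014801e-03]), 'effort': array([-6.27059180e-04, -5.31805551e+01, -3.52735162e+01,  7.08354707e-02,
        2.44275777e-02, -1.38765149e-04]), 'eef_pos': array([ 229.59697051, -499.52373984,  223.88763889]), 'eef_rot': array([-3.14044972e+00, -5.43016182e-05,  4.30812975e-01]), 'wrist_force': array([-0.09476608, -0.50068307,  0.67469555]), 'moment': array([ 0.00656723, -0.01372185,  0.00467676]), 'finger_force': 0.0, 'finger_gap': 93.64412819443577}
top clip [([222, 226, 8, 11], 0.28, array([477., 204.]))]
top clip_grip [([369, 217, 11, 18], 0.47, array([ 489., -233.]))]
top carousel [([242, 209, 84, 85], 0.95, array([522., 142.]))]
top tray_centre [([240, 209, 80, 84], 0.92, array([523., 148.]))]
top hub_top [([243, 207, 82, 82], 0.83, array([527., 137.]))]
top spare_ring [([397, 173, 14, 8], 0.56, array([ 619., -323.]))]
top paint_pot
[... 416 characters left out ...]
y([523.,  43.]))]
scene clip_grip [([202, 166, 15, 22], 0.6, array([ 478., -226.]))]
scene carousel [([302, 248, 107, 96], 0.6, array([529., 147.]))]
scene tray_centre [([301, 248, 109, 89], 0.79, array([530., 144.]))]
scene hub_top [([301, 249, 107, 96], 0.81, array([550., 159.]))]
scene spare_ring [([139, 183, 17, 7], 0.42, array([ 624., -309.]))]
scene paint_pot [([180, 139, 12, 15], 0.6, array([ 442., -350.]))]
scene mini_a [([340, 243, 8, 15], 0.66, array([450., 198.])), ([273, 262, 15, 14], 0.58, array([590., 113.]))]
scene die_a [([314, 218, 11, 9], 0.61, array([430., 109.])), ([269, 229, 6, 11], 0.39, array([525.,  45.]))]
scene drink [([386, 301, 44, 72], 0.87, array([512., 358.]))]
```

```bash
python3 -c "
import cv2,numpy as np
cv2.imwrite('pics/both.png',cv2.resize(np.hstack([cv2.imread('pics/top0.png'),cv2.imread('pics/scene0.png')]),None,fx=.71,fy=.71))"
```

```text
(no output)
```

View pics/top0.png

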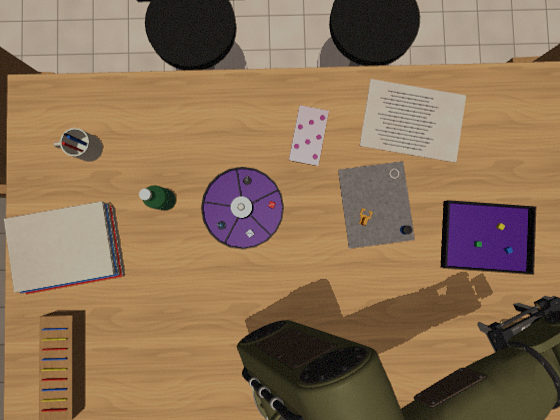

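View pics/scene0.png

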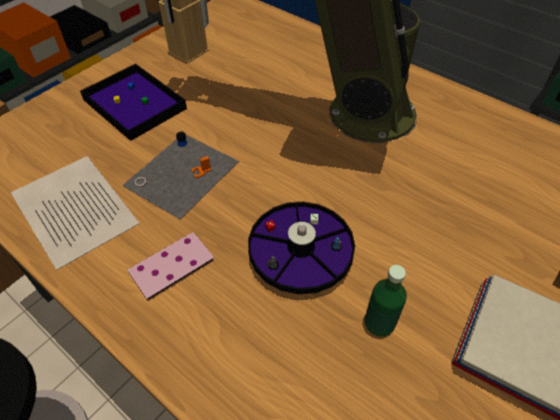

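Top view: carousel at about (242,208), clip on the mat at (366,217), pot (406,230), ring (394,174), bottle (155,198). In the scene view the clip is at (203,167) with its tab upright. I'll move above the clip and look from close by.

>>> {"api": "arm_command", "payload": {
  "steps": [
    [0.5,60,-24,0,0],
    [0.5,115,-46,0,0],
    [0.5,170,-68,0,0],
    [0.5,225,-90,0,0],
    [0.5,280,-112,0,0],
    [0.5,330,-132,0,0],
    [0.5,345,-139,0,0],
    [0.5,345,-139,0,0],
    [0.5,345,-139,0,0]
  ]
}}

```text
clock: 2.22
eef_pos: [484.4, -230.4, 224.5]
eef_rot: [3.142, 0.0, 0.43]
wrist_force: [0.2, -0.2, 0.1]
finger_gap: 47.0
finger_force: 0.0
```

Run:
```python
from h import *
s=monitor.read_state();print(s["clock"],s["eef_pos"],s["eef_rot"])
p=imaging.camera("wrist");save(p,"w1.png")
import pickle;pickle.dump(p,open("w1.pkl","wb"))
V=np.array(p["view"]);print("cam",(-V[:3,:3].T@V[:3,3]).round(1))
for t in ["clip","clip_grip","clip_mouth"]:
    r=trace(p,t);print(t,[(np.round(q["rect"]),q["p"],at(p,q["rect"][:2],5).round(1)) for q in r[:2]])
```

```text
2.225 [ 484.37391485 -230.42788934  224.47092654] [3.14151419e+00 1.75478930e-04 4.29607078e-01]
cam [ 555.3 -198.9  383.7]
clip [(array([274., 181.,  40.,  44.]), 0.86, array([ 490.9, -223.1,    5. ]))]
clip_grip [(array([275., 180.,  38.,  39.]), 0.65, array([ 492.5, -223.5,    5. ]))]
clip_mouth [(array([272., 183.,  39.,  38.]), 0.94, array([ 487.5, -221.7,    5. ]))]
```

View pics/w1.png

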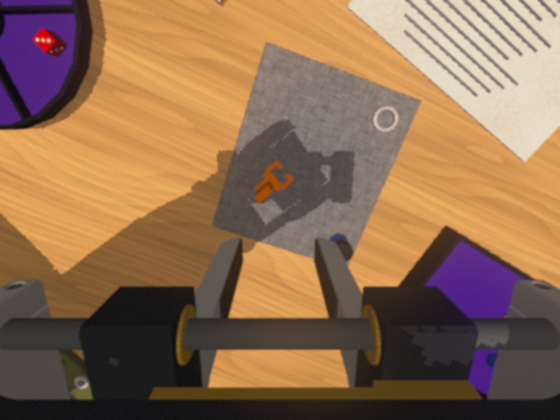

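The wrist picture shows the clip at (272,183), with its tab at lower left (262,190) and mouth at upper right (286,172). The pot is at (340,240) and the ring at (386,118). I'll fit the pose with a silhouette.

```bash
cat > fit.py <<'E'
from h import *
from scipy.optimize import minimize
S=8
def sil(p,x,y,a,z0,crop):
    c0,r0,c1,r1=crop;m=np.zeros(((r1-r0)*S,(c1-c0)*S),np.uint8)
    Rz=np.array([[np.cos(a),-np.sin(a),0],[np.sin(a),np.cos(a),0],[0,0,1]])
    P=lambda pts:((np.array([proj(p,Rz@np.array(q)+[x,y,z0]) for q in pts])-[c0,r0]+.5)*S).astype(np.int32)
    th=np.linspace(0,2*np.pi,30)
    g=np.radians(32)
    for z in (0,5):
        o=[(17*np.cos(t),17*np.sin(t),z) for t in np.linspace(g,2*np.pi-g,40)]
        i=[(7*np.cos(t),7*np.sin(t),z) for t in np.linspace(2*np.pi-.7,.7,40)]
        cv2.fillPoly(m,[P(o+i)],1)
    for (xa,xb,w,za,zb) in [(-38,-16,5,5,43),(-38,-12,9,0,5)]:
        b=[(u,v,z) for u in(xa,xb) for v in(-w,w) for z in(za,zb)]
        cv2.fillConvexPoly(m,cv2.convexHull(P(b)),1)
    return cv2.resize(m.astype(np.float32),(c1-c0,r1-r0),interpolation=cv2.INTER_AREA)
def omask(p,crop):
    c0,r0,c1,r1=crop;hsv=cv2.cvtColor(np.ascontiguousarray(p["img"][r0:r1,c0:c1]),cv2.COLOR_RGB2HSV)
    return ((hsv[...,0]<18)&(hsv[...,1]>150)&(hsv[...,2]>60)).astype(np.float32)
def fit(p,x0,z0,crop):
    M=omask(p,crop);f=lambda v:np.abs(sil(p,v[0],v[1],v[2],z0,crop)-M).sum()
    r=min((minimize(f,[x0[0],x0[1],x0[2]+d],method="Nelder-Mead",options=dict(initial_simplex=np.array([[x0[0],x0[1],x0[2]+d],[x0[0]+6,x0[1],x0[2]+d],[x0[0],x0[1]+6,x0[2]+d],[x0[0],x0[1],x0[2]+d+.3]]))) for d in(-.5,0,.5)),key=lambda r:r.fun)
    return r.x,r.fun,M
E
python3 - <<'E'
from fit import *
import pickle;p=pickle.load(open("w1.pkl","rb"))
crop=(240,145,310,215)
d=at(p,(286,172),5)-at(p,(262,195),5);a=np.arctan2(d[1],d[0]);print(a)
x,f,M=fit(p,[488,-220,a],3,crop);print(x,f,M.sum())
im=p["img"][145:215,240:310,::-1].copy()
s=sil(p,*x,3,crop)
im=np.hstack([cv2.resize(im,None,fx=8,fy=8,interpolation=cv2.INTER_NEAREST)]); o=im.copy()
c,_=cv2.findContours((cv2.resize(s,None,fx=8,fy=8)>.5).astype(np.uint8),cv2.RETR_LIST,cv2.CHAIN_APPROX_NONE);cv2.drawContours(o,c,-1,(255,0,0),1)
cv2.imwrite("pics/fit1.png",o)
E
```

```text
-0.3726055999795696
[ 5.01586659e+02 -2.25120760e+02 -4.07983033e-01] 188.828125 651.0
```

View pics/fit1.png

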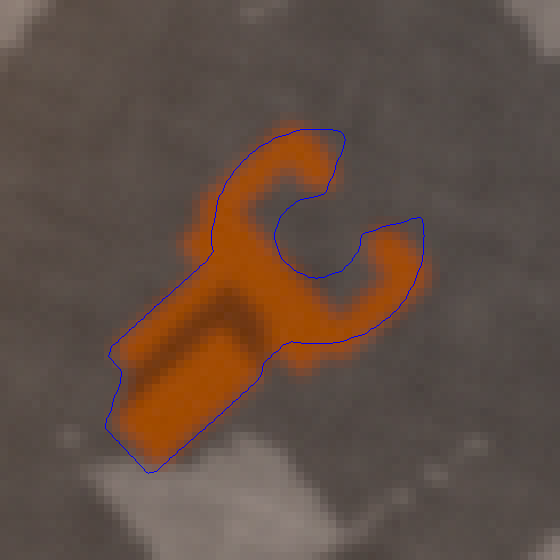

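The fit is good: seat about (501.6,-225.1), heading -0.408 rad, so the tab is about (477,-214). I'll turn 48°, go lower and check.

>>> {"api": "arm_command", "payload": {
  "steps": [
    [0.5,0,-8,20,10],
    [0.5,0,-17.7,40,20],
    [0.5,0,-17.7,70,30],
    [0.5,0,-17.7,100,40],
    [0.5,0,-17.7,125,48],
    [0.5,0,-17.7,125,48],
    [0.5,0,-17.7,125,48]
  ]
}}

```text
clock: 3.3
eef_pos: [478.0, -213.8, 100.5]
eef_rot: [3.141, -0.001, -0.404]
wrist_force: [0.5, -0.6, 0.0]
finger_gap: 46.5
finger_force: 0.0
```

Run:
```python
from fit import *
s=monitor.read_state();print(s["clock"],s["eef_pos"],s["eef_rot"])
p=imaging.camera("wrist")
uv=proj(p,[490,-220,10]).round().astype(int);print(uv)
crop=(max(uv[0]-80,0),max(uv[1]-80,0),min(uv[0]+80,560),min(uv[1]+80,420))
x,f,M=fit(p,[501,-225,-.408],3,crop);print(x,f,M.sum())
im=cv2.resize(np.ascontiguousarray(p["img"][crop[1]:crop[3],crop[0]:crop[2],::-1]),None,fx=3.5,fy=3.5)
c,_=cv2.findContours((cv2.resize(sil(p,*x,3,crop),im.shape[1::-1])>.5).astype(np.uint8),cv2.RETR_LIST,cv2.CHAIN_APPROX_NONE);cv2.drawContours(im,c,-1,(255,0,0),1)
cv2.imwrite("pics/fit2.png",im)
```

```text
3.3 [ 478.02056376 -213.75381261  100.53376916] [ 3.14146350e+00 -1.25480472e-03 -4.04173856e-01]
[278 203]
[ 5.01492294e+02 -2.25166876e+02 -4.05736571e-01] 1417.109375 2422.0
```

View pics/fit2.png

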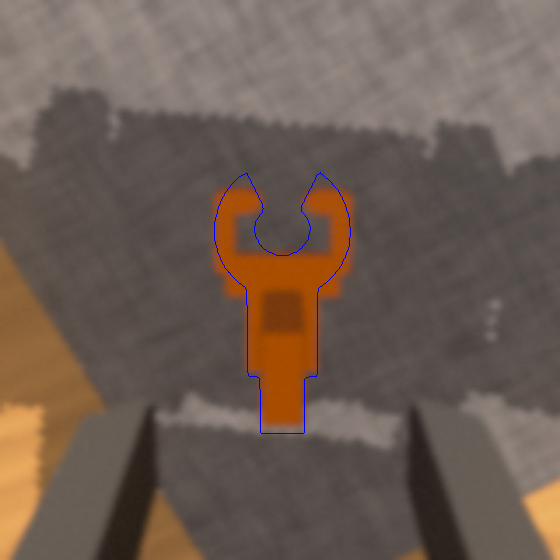

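The close-up shows the clip centred between the fingers, its tab at about (283,360) in the crop, and the fit agrees to about 1 mm. Now I descend and grip.

>>> {"api": "arm_command", "payload": {
  "steps": [
    [0.5,-1,1.2,35,0],
    [0.5,-1,1.2,60,0],
    [0.5,-1,1.2,70,0],
    [0.5,-1,1.2,70,0],
    [0.0,-1,1.2,70,0],
    [0.0,-1,1.2,70,0],
    [0.0,-1,1.2,70,0],
    [0.0,-1,1.2,70,0],
    [0.0,-1,1.2,70,0],
    [0.0,-1,1.2,70,0]
  ],
  "force": 60
}}

```text
clock: 4.6
eef_pos: [476.4, -214.0, 29.6]
eef_rot: [3.142, -0.0, -0.407]
wrist_force: [-0.4, 1.0, 3.4]
finger_gap: 9.9
finger_force: 60.0
```

>>> {"api": "arm_command", "payload": {
  "steps": [
    [0,0,0,-30,0],
    [0,0,0,-80,0],
    [0,0,0,-130,0],
    [0,-25,-50,-140,-4],
    [0,-50,-100,-140,-8],
    [0,-75,-150,-140,-12],
    [0,-100,-200,-140,-16],
    [0,-125,-250,-140,-20],
    [0,-150,-300,-140,-23.3],
    [0,-161,-321,-140,-23.3],
    [0,-161,-321,-140,-23.3],
    [0,-161,-321,-140,-23.3]
  ]
}}

```text
clock: 6.1
eef_pos: [455.5, 143.9, 169.3]
eef_rot: [3.141, 0.0, -0.001]
wrist_force: [0.1, -0.6, 0.5]
finger_gap: 9.1
finger_force: 60.0
```

Run:
```python
from h import *
import pickle
s=monitor.read_state();print(s["clock"],s["eef_pos"],s["eef_rot"],s["finger_gap"],s["wrist_force"])
p=imaging.camera("wrist");save(p,"w3.png");pickle.dump(p,open("w3.pkl","wb"))
for t in ["carousel","hub_top"]:
    print(t,[(np.round(q["rect"]),round(q["p"],2)) for q in find_in(p,t)[:2]])
V=np.array(p["view"]);print("cam",(-V[:3,:3].T@V[:3,3]).round(1))
q=imaging.camera("scene");pickle.dump(q,open("s3.pkl","wb"))
u=proj(q,[525,145,80]).round().astype(int);save(q,"s3.png",(u[0]-50,u[1]-40,u[0]+50,u[1]+35),8);print(u)
```

```text
6.1 [455.52306292 143.85003459 169.29239462] [ 3.14138459e+00  3.43853660e-04 -6.34163234e-04] 9.10702196191307 [ 0.11423859 -0.57336781  0.49377127]
carousel [(array([283., 124., 256., 245.]), 0.72), (array([372., 129.,  22.,  24.]), 0.3)]
hub_top [(array([280., 124., 254., 248.]), 0.73), (array([372., 129.,  25.,  22.]), 0.22)]
cam [533.6 142.7 328.6]
[303 233]
```

View pics/w3.png

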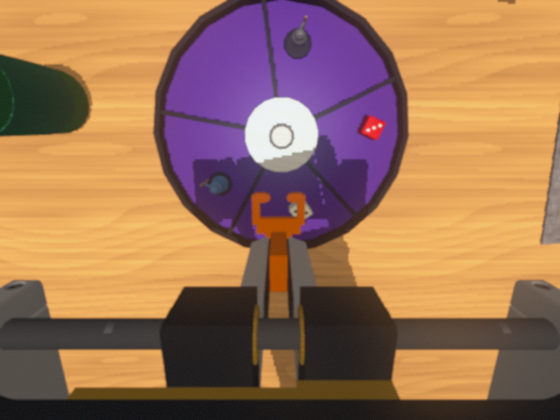

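View pics/s3.png

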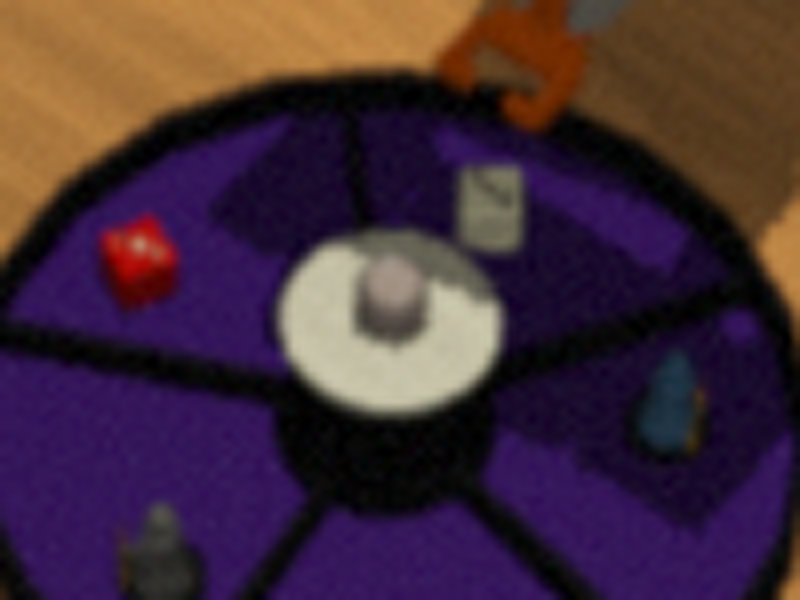

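Wrist view: washer at (281,133), about 73 px across, with the spindle at (281,136). The clip is held straight at (278,210). Scene crop: washer and spindle are clear with nothing in the way. Next I fit the axis and washer height from both views.

Run:
```python
from h import *
import pickle
from scipy.optimize import least_squares
p=pickle.load(open("w3.pkl","rb"));q=pickle.load(open("s3.pkl","rb"))
def pts(p,crop,vmin):
    c0,r0,c1,r1=crop;h=cv2.cvtColor(cv2.resize(np.ascontiguousarray(p["img"][r0:r1,c0:c1]),None,fx=4,fy=4,interpolation=cv2.INTER_CUBIC),cv2.COLOR_RGB2HSV)
    m=((h[...,1]<70)&(h[...,2]>vmin)).astype(np.uint8)
    m=cv2.morphologyEx(m,cv2.MORPH_OPEN,np.ones((5,5)))
    n,l,st,_=cv2.connectedComponentsWithStats(m);k=1+st[1:,4].argmax()
    c=max(cv2.findContours((l==k).astype(np.uint8),cv2.RETR_EXTERNAL,cv2.CHAIN_APPROX_NONE)[0],key=cv2.contourArea)[:,0]
    c=cv2.convexHull(c.astype(np.int32))[:,0]
    return (c+.5)/4-.5+[c0,r0]
A=pts(p,(235,90,330,180),130);B=pts(q,(284,217,320,250),70)
for n,P in(("A",A),("B",B)):print(n,len(P),[np.round(v,1) for v in cv2.fitEllipse(P.astype(np.float32))])
def res(P,cam,v): # radial residual on plane z
    X=np.array([at(cam,u,v[2]) for u in P]);return np.hypot(X[:,0]-v[0],X[:,1]-v[1])-30
def rim(P,cam):
    return least_squares(lambda v:res(P,cam,v),[525,145,85],loss="soft_l1")
for nm,f in(("wrist",rim(A,p)),):
    print(nm,f.x.round(1),np.std(f.fun).round(2))
f=least_squares(lambda v:np.r_[res(A,p,v),res(B,q,v)],[525,145,85],loss="soft_l1");print("both",f.x.round(1),np.std(f.fun).round(2))
for z in(70,80,90):
    for P,cam in((A,p),(B,q)):
        g=least_squares(lambda v:res(P,cam,[v[0],v[1],z]),[525,145],loss="soft_l1");print(z,g.x.round(1),g.fun.mean().round(2))
s=[455.5+27,143.9,169.3-27+2.5]
print("seat px",proj(p,s),"mouth",proj(p,[s[0]+9,s[1],s[2]+2.5]),"jaw L/R",proj(p,[s[0]+9,s[1]+17,s[2]+2.5]),proj(p,[s[0]+9,s[1]-17,s[2]+2.5]))
from fit import omask
m=omask(p,(230,180,330,300));r,c=np.nonzero(m);print("orange top row",r.min()+180,"cols rows<215",c[r<33].min()+230,c[r<33].max()+230)
for n in(78,85,92):print(n,proj(p,[525,144,n+17]))
```

```text
A 52 [array([280.9, 133.8]), array([74.4, 75.4]), np.float64(28.2)]
B 42 [array([301.2, 232.9]), array([23.1, 28.7]), np.float64(96.3)]
wrist [526.5 140.4  81. ] 0.3
both [526.5 140.6  80. ] 0.64
70 [526.5 140.5] 1.31
70 [520.6 137.3] 1.37
80 [526.5 140.4] 0.12
80 [526.4 141.3] 1.05
90 [526.4 140.3] -1.06
90 [532.3 145.3] 0.71
seat px [276.24143995 208.16995236] mouth [276.17364315 195.46653257] jaw L/R [249.17882989 195.50751727] [303.16817614 195.4255483 ]
orange top row 193 cols rows<215 251 304
78 [276.30359929 137.6304534 ]
85 [276.25233625 137.9871338 ]
92 [276.19784013 138.36630949]
```

>>> {"api": "arm_command", "payload": {
  "steps": [
    [0,20,2.5,30,0],
    [0,20,2.5,50,0],
    [0,20,2.5,56,0],
    [0,20,2.5,56,0],
    [0,20,2.5,56,0]
  ]
}}

```text
clock: 6.92
eef_pos: [475.9, 142.0, 114.4]
eef_rot: [-3.141, -0.001, -0.0]
wrist_force: [-0.5, 0.4, -0.0]
finger_gap: 9.4
finger_force: 60.0
```

>>> {"api": "arm_command", "payload": {
  "steps": [
    [0,0,0,1,0],
    [0,0,0,2,0],
    [0,0,0,3,0],
    [0,0,0,3,0]
  ]
}}

```text
clock: 7.42
eef_pos: [475.5, 142.0, 110.4]
eef_rot: [3.142, 0.0, -0.0]
wrist_force: [0.4, 0.3, -0.5]
finger_gap: 9.6
finger_force: 60.0
```

>>> {"api": "arm_command", "payload": {
  "steps": [
    [0,0,0,1,0],
    [0,0,0,2,0],
    [0,0,0,2,0]
  ]
}}

```text
clock: 7.8
eef_pos: [475.5, 142.0, 108.3]
eef_rot: [3.142, 0.0, -0.0]
wrist_force: [-0.2, -0.4, -0.8]
finger_gap: 9.5
finger_force: 60.0
```

>>> {"api": "arm_command", "payload": {
  "steps": [
    [0,0,0,1,0],
    [0,0,0,1.5,0],
    [0,0,0,1.5,0]
  ]
}}

```text
clock: 8.18
eef_pos: [475.6, 142.1, 107.1]
eef_rot: [-3.142, -0.0, -0.0]
wrist_force: [0.1, -1.0, 0.3]
finger_gap: 9.7
finger_force: 60.0
```

>>> {"api": "arm_command", "payload": {
  "steps": [
    [0,0,0,0.6,0],
    [0,0,0,1.2,0],
    [0,0,0,1.2,0]
  ]
}}

```text
clock: 8.55
eef_pos: [475.6, 142.0, 105.9]
eef_rot: [-3.142, -0.0, -0.0]
wrist_force: [-0.8, -1.1, 3.6]
finger_gap: 9.6
finger_force: 60.0
```

>>> {"api": "arm_command", "payload": {
  "steps": [
    [0,0,0,0.5,0],
    [0,0,0,1,0],
    [0,0,0,1,0]
  ]
}}

```text
clock: 8.93
eef_pos: [475.6, 142.0, 104.8]
eef_rot: [-3.142, -0.0, -0.0]
wrist_force: [-0.1, 0.1, 4.0]
finger_gap: 9.6
finger_force: 60.0
```

>>> {"api": "arm_command", "payload": {
  "steps": [
    [0,0,0,0.5,0],
    [0,0,0,1,0],
    [0,0,0,1,0]
  ]
}}

```text
clock: 9.3
eef_pos: [475.6, 142.1, 103.9]
eef_rot: [-3.141, -0.0, -0.0]
wrist_force: [-1.2, 0.5, 7.0]
finger_gap: 9.5
finger_force: 60.0
```

>>> {"api": "arm_command", "payload": {
  "steps": [
    [0,0,0,0.4,0],
    [0,0,0,0.7,0],
    [0,0,0,0.7,0]
  ]
}}

```text
clock: 9.68
eef_pos: [475.6, 142.1, 103.3]
eef_rot: [-3.141, -0.0, -0.0]
wrist_force: [-1.4, -0.5, 7.2]
finger_gap: 9.3
finger_force: 60.0
```

Run:
```python
from h import *
for i in range(4):
    imaging.camera("top");s=monitor.read_state();print(s["eef_pos"].round(2),s["wrist_force"].round(2),s["moment"].round(3))
```

```text
[475.64 142.05 103.3 ] [-1.79  0.13  6.73] [-0.028  0.152  0.004]
[475.66 142.05 103.32] [-1.75  0.24  7.12] [-0.002  0.105 -0.003]
[475.66 142.04 103.31] [-0.4  -0.29  6.5 ] [-0.018  0.05   0.053]
[475.65 142.08 103.32] [-2.64  1.01  7.84] [0.002 0.095 0.006]
```

>>> {"api": "arm_command", "payload": {
  "steps": [
    [0,1,0.6,0,0],
    [0,2,0.6,0,0],
    [0,3,0.6,0,0],
    [0,4,0.6,0,0],
    [0,4,0.6,0,0]
  ]
}}

```text
clock: 10.5
eef_pos: [479.8, 141.4, 103.4]
eef_rot: [-3.141, -0.001, -0.0]
wrist_force: [-1.1, -0.4, 7.6]
finger_gap: 9.9
finger_force: 60.0
```

>>> {"api": "arm_command", "payload": {
  "steps": [
    [0,0.7,0,0,0],
    [0,1.4,0,0,0],
    [0,2,0,0,0],
    [0,2,0,0,0]
  ]
}}

```text
clock: 11.0
eef_pos: [481.7, 141.5, 103.3]
eef_rot: [-3.141, -0.0, -0.0]
wrist_force: [-1.4, -0.6, 7.1]
finger_gap: 9.8
finger_force: 60.0
```

>>> {"api": "arm_command", "payload": {
  "steps": [
    [0,0.7,0,0,0],
    [0,1.4,0,0,0],
    [0,1.4,0,0,0]
  ]
}}

```text
clock: 11.38
eef_pos: [483.1, 141.5, 103.3]
eef_rot: [-3.141, -0.001, -0.0]
wrist_force: [-0.9, -0.1, 7.1]
finger_gap: 9.3
finger_force: 60.0
```

Seat is now about 16 mm short with only friction felt; I continue in small steps.

>>> {"api": "arm_command", "payload": {
  "steps": [
    [0,0.7,0,0,0],
    [0,1.4,0,0,0],
    [0,1.4,0,0,0]
  ]
}}

```text
clock: 11.75
eef_pos: [484.5, 141.5, 103.4]
eef_rot: [-3.141, -0.001, -0.0]
wrist_force: [-0.8, 0.7, 7.3]
finger_gap: 9.7
finger_force: 60.0
```

>>> {"api": "arm_command", "payload": {
  "steps": [
    [0,0.7,0,0,0],
    [0,1.2,0,0,0],
    [0,1.2,0,0,0]
  ]
}}

```text
clock: 12.12
eef_pos: [485.7, 141.5, 103.4]
eef_rot: [-3.141, -0.001, -0.0]
wrist_force: [-1.6, -0.6, 7.0]
finger_gap: 9.6
finger_force: 60.0
```

>>> {"api": "arm_command", "payload": {
  "steps": [
    [0,0.7,0,0,0],
    [0,1.2,0,0,0],
    [0,1.2,0,0,0]
  ]
}}

```text
clock: 12.5
eef_pos: [486.6, 141.4, 103.2]
eef_rot: [3.142, 0.0, -0.0]
wrist_force: [-2.2, -0.2, 7.0]
finger_gap: 9.6
finger_force: 60.0
```

>>> {"api": "arm_command", "payload": {
  "steps": [
    [0,0.7,0,0,0],
    [0,1.2,0,0,0],
    [0,1.2,0,0,0]
  ]
}}

```text
clock: 12.88
eef_pos: [487.5, 141.4, 103.1]
eef_rot: [3.142, 0.001, -0.0]
wrist_force: [-4.6, 0.1, 7.2]
finger_gap: 9.6
finger_force: 60.0
```

>>> {"api": "arm_command", "payload": {
  "steps": [
    [0,0.7,0,0,0],
    [0,1.2,0,0,0],
    [0,1.2,0,0,0]
  ]
}}

```text
clock: 13.25
eef_pos: [488.6, 141.4, 103.1]
eef_rot: [3.141, 0.001, -0.0]
wrist_force: [-5.7, -0.2, 9.2]
finger_gap: 9.3
finger_force: 60.0
```

>>> {"api": "arm_command", "payload": {
  "steps": [
    [0,0.7,0,0,0],
    [0,1.2,0,0,0],
    [0,1.2,0,0,0]
  ]
}}

```text
clock: 13.62
eef_pos: [490.0, 141.4, 103.2]
eef_rot: [3.142, 0.001, -0.0]
wrist_force: [-4.2, 0.2, 8.5]
finger_gap: 9.4
finger_force: 60.0
```

>>> {"api": "arm_command", "payload": {
  "steps": [
    [0,0.7,0,0,0],
    [0,1.4,0,0,0],
    [0,1.4,0,0,0]
  ]
}}

```text
clock: 14.0
eef_pos: [491.6, 141.4, 103.2]
eef_rot: [3.142, 0.0, -0.0]
wrist_force: [-2.1, -0.3, 7.1]
finger_gap: 9.5
finger_force: 60.0
```

>>> {"api": "arm_command", "payload": {
  "steps": [
    [0,0.7,0,0,0],
    [0,1.4,0,0,0],
    [0,1.4,0,0,0]
  ]
}}

```text
clock: 14.38
eef_pos: [493.4, 141.4, 103.3]
eef_rot: [-3.141, -0.001, -0.0]
wrist_force: [-1.0, 0.3, 5.9]
finger_gap: 9.6
finger_force: 60.0
```

>>> {"api": "arm_command", "payload": {
  "steps": [
    [0,0.7,0,0,0],
    [0,1.4,0,0,0],
    [0,1.4,0,0,0]
  ]
}}

```text
clock: 14.75
eef_pos: [494.9, 141.4, 103.4]
eef_rot: [-3.141, -0.001, -0.0]
wrist_force: [-0.0, -1.4, 6.6]
finger_gap: 9.4
finger_force: 60.0
```

>>> {"api": "arm_command", "payload": {
  "steps": [
    [0,0.7,0,0,0],
    [0,1.4,0,0,0],
    [0,2,0,0,0],
    [0,2,0,0,0]
  ]
}}

```text
clock: 15.25
eef_pos: [496.8, 141.4, 103.4]
eef_rot: [-3.141, -0.001, -0.0]
wrist_force: [0.3, -1.3, 7.0]
finger_gap: 9.6
finger_force: 60.0
```

>>> {"api": "arm_command", "payload": {
  "steps": [
    [0,0.6,0,0,0],
    [0,1,0,0,0],
    [0,1,0,0,0]
  ]
}}

```text
clock: 15.62
eef_pos: [497.7, 141.4, 103.3]
eef_rot: [-3.142, -0.0, -0.0]
wrist_force: [-1.5, -0.5, 7.2]
finger_gap: 9.6
finger_force: 60.0
```

>>> {"api": "arm_command", "payload": {
  "steps": [
    [0,0.6,0,0,0],
    [0,1,0,0,0],
    [0,1,0,0,0]
  ]
}}

```text
clock: 16.0
eef_pos: [498.5, 141.5, 103.3]
eef_rot: [-3.141, -0.0, -0.0]
wrist_force: [-2.0, -0.1, 7.7]
finger_gap: 9.5
finger_force: 60.0
```

>>> {"api": "arm_command", "payload": {
  "steps": [
    [0,0.4,0,0,0],
    [0,0.8,0,0,0],
    [0,0.8,0,0,0]
  ]
}}

```text
clock: 16.38
eef_pos: [498.7, 141.5, 103.1]
eef_rot: [3.142, 0.002, -0.0]
wrist_force: [-6.6, -0.0, 9.7]
finger_gap: 9.9
finger_force: 60.0
```

>>> {"api": "arm_command", "payload": {
  "steps": [
    [0,0.4,0,0,0],
    [0,0.8,0,0,0],
    [0,0.8,0,0,0]
  ]
}}

```text
clock: 16.75
eef_pos: [499.0, 141.5, 103.1]
eef_rot: [3.141, 0.003, -0.0]
wrist_force: [-12.3, 0.1, 13.9]
finger_gap: 9.9
finger_force: 60.0
```

Solid stop at TCP x ≈ 499: home. I relieve the push, ease up a little, open and retreat upward.

>>> {"api": "arm_command", "payload": {
  "steps": [
    [0,-0.7,0,0,0],
    [0,-1,0,-0.5,0],
    [0,-1,0,-0.5,0]
  ]
}}

```text
clock: 17.12
eef_pos: [498.7, 141.4, 103.6]
eef_rot: [3.142, 0.001, -0.0]
wrist_force: [-4.1, -0.3, 6.9]
finger_gap: 10.0
finger_force: 60.0
```

>>> {"api": "arm_command", "payload": {
  "steps": [
    [0.25,0,0,0,0],
    [0.25,0,0,0,0],
    [0.25,0,0,0,0],
    [0.25,0,0,0,0]
  ]
}}

```text
clock: 17.62
eef_pos: [499.1, 141.4, 103.4]
eef_rot: [3.142, 0.0, -0.0]
wrist_force: [0.2, -0.4, -0.2]
finger_gap: 23.5
finger_force: 0.0
```

>>> {"api": "arm_command", "payload": {
  "steps": [
    [0.25,0,0,-10,0],
    [0.25,0,0,-30,0],
    [0.25,0,0,-60,0],
    [0.25,-20,0,-75,0],
    [0.25,-40,0,-75,0],
    [0.25,-40,0,-75,0],
    [0.25,-40,0,-75,0]
  ]
}}

```text
clock: 18.5
eef_pos: [459.7, 141.4, 178.9]
eef_rot: [-3.141, -0.001, -0.0]
wrist_force: [-0.4, -0.5, -0.5]
finger_gap: 23.8
finger_force: 0.0
```

Run:
```python
from h import *
from fit import omask
s=monitor.read_state();print(s["clock"],s["eef_pos"],s["wrist_force"])
p=imaging.camera("wrist")
u=proj(p,[526,141,80]).round().astype(int);print(u)
save(p,"w5.png",(max(u[0]-70,0),max(u[1]-60,0),u[0]+70,u[1]+60),5)
q=imaging.camera("scene");save(q,"s5.png",(270,205,340,258),10)
```

```text
18.5 [459.68120732 141.42554514 178.90706759] [-0.41591513 -0.49770375 -0.52565652]
[277 140]
```

View pics/w5.png

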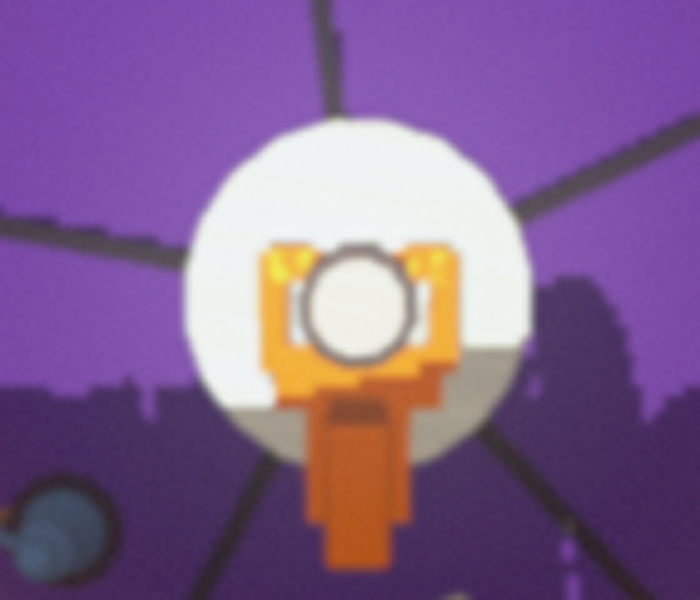

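View pics/s5.png

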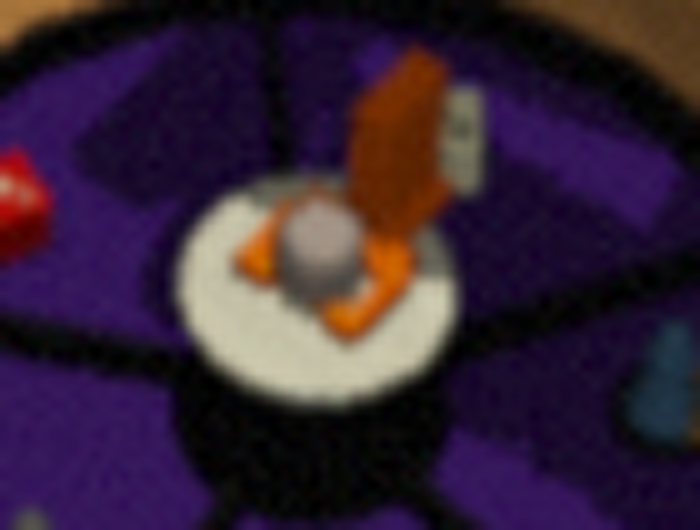

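The wrist view shows the clip straight round the spindle. Its jaw fronts are about 8.5–9 mm ahead of the axis, which matches home. The scene view shows it level on the washer with the tab upright and the other things untouched.

```bash
python3 -c "
from cell import job
print(job.sign_off())"
```

```text
the job is handed in; nothing more can be done
None
```

The clip is snapped home in the spindle's groove and released. I felt the solid stop at about 12 N of push, the pictures showed it level, and the job was handed in at about 18.6 s; no verdict came back.

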